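# Clip a counting cell onto a stereo microscope stage

### The arm

A 6-joint arm with a two-finger parallel gripper is mounted at the origin on the work surface. World frame = base frame: x ahead of the robot, y to its left, z up, the work surface at z = 0. Lengths are in mm, angles in degrees, forces in N, time in s.
With the tool pointing down it reaches from about 275 to 975 mm from the base axis. Payload 8.4 kg.
Tool frame: the origin (TCP) lies at the very end of the fingers, on their centre line; the grasp point (between the pads) lies 19 mm behind it; z points along the fingers, y is the direction in which the jaws open and shut (so a half turn about z gives the same grasp; the last joint's range is limited). The gripper opens to 92 mm and grips with 3 to 60 N. Pads are 20 mm wide; open, the fingers measure 128 mm over their backs; the gripper's body (75 mm by 189 mm) begins 69 mm behind the grasp point.
Start: joints at [-67.747, 20.225, 93.587, -0, 66.188, -0.138], TCP at [238.079, -577.881, 214.583] pointing down, gripper open.
Joint ranges: [-150.9, 150.9], [-52.94, 120.26], [3.33, 152.33], [-74.26, 254.26], [0, 154.13], [-172.89, 172.89]. Speed limits (degrees/s): [127.2, 127.2, 159.86, 180, 180, 180].

### API

Orientations are given as a 3x3 rotation matrix whose columns are the frame's x, y, z axes.
In Python, from bench import arm gives the robot as it stands. The module is installed in compiled form; this text tells all that it offers.
- The arm moves only by the tool send_rows, never from a script. Its argument "targets" is one flat list of numbers, 5 for each row, row after row: the opening, from 0 (shut) to 1 (fully open), then the shift along the tool's x, y, z in mm, then the turn about the tool's z in rad. A call has 1 to 5 rows; each row shifts and turns the commanded pose from where the row before left it, along the tool's axes as they then stand; what a row does not reach is not made up. A row lasts 1/8 s, in which the tool goes at most 62.5 mm and 10.7 degrees, less where a joint would pass 70% of its speed; a pose out of reach is approached as far as the arm can. A call with a gripper value outside its range is refused whole. The fingers move at their own pace and stop on an object; "newtons" is the grip in N (left out, the last holds). Time passes only in rows, so rows that do not move let the fingers close. It gives the time, the measured TCP pose, the force and the opening at its end, in the units of the state.
- arm.sense(): the state, without advancing time (a new reading comes with each control period).
- arm.read_camera(name): name is "scene" or "side" or "wrist"; returns the picture (420x560x3 uint8, red, green, blue); there is no depth.
- arm.get_calibration(name): a dict with "mtx" (3x3 intrinsics, pixels), "origin" and "attitude" of the camera in the world; the wrist camera has in their place "T_tool_cam" (4x4, takes a point from camera to tool coordinates, whose origin is the TCP and whose axes are the flange's). Camera axes: x right, y down, z forward; pixel columns grow to the right and rows downward; lengths in mm; the calibration is good to about 2 mm. The wrist camera is an equidistant fisheye: a pixel r from the principal point sees the ray r / f radians off the axis. A picture is of the moment at which its call begins: read the wrist's pose just before it. get_calibration takes no time and is no camera call.
- arm.job_done(): hands the job in, once; it reports no verdict.
The state is a dict: "time_s": time; "joint_positions": joint angles; "joint_vel": joint speeds; "effort": joint torques, N m; "tool_pos": TCP position; "orientation": TCP orientation; "ft_force": force on the tool from outside, world axes, zero at the start; "ft_torque": the same for the moment, N m; "opening": finger opening in mm.
Only numpy, scipy, OpenCV 4.12 (cv2) and the standard library are available. Lean on these libraries where they do the work, as an engineer would, in place of code of your own. Each camera call takes 0.05 s, during which the arm holds its last target.

### The job

Take the counting cell off its drying rest, lay it well side up on the black stage of the stereo microscope and slide it gently home into the steel fence, so that its back edge and its left end both touch. Then press the thumb knob of the stage clip just hard enough to tip its toe up over the cell, keep it pressed while you swing the clip until its arm lies straight along the cell, and let the toe down gently on the cell's right-hand end. Work the clip by its knob only, do not force it against its stop, be gentle with the glass and leave everything else where it stands.

Things in the scene. Friction and masses are not known exactly. Their poses are not given: they have to be found in the camera images.
- stage: stereo microscope stand, fixed: white plinth 250 x 250 mm with a black stage plate, flat top 45 mm above the bench; origin at the centre of the plinth's underside, x to the rear (away from the robot at yaw 0), y to the left, z up. It carries the steel fence, the stage clip and the column
- column (a point): foot of the 25 mm steel column at the stand's rear left, 45 mm above the bench; column 270 mm tall; the microscope head on it is swung away to the rear left, 55 to 200 mm beyond the column, 178 to 330 mm above the bench. Keep clear
- fence_corner (a point): inner rear left corner of the fence, on the stage top; axes as the stage. Fence 5 mm high, 6 mm thick: the left fence runs 34 mm to the front from here; the rear fence runs to the right in two pieces, 0 to 22 mm and 58 to 78 mm from here, with a gap for a finger between; behind it the stage is clear
- seat (a point): where the cell's centre (half-way up) lies when it is home against both fences: stage frame (-45, 0, 49) mm; axes as the stage: x to the rear fence, y to the left fence
- clip_foot (a point): point on the stage top under the clip's post, stage frame (-45, -76, 45) mm, axes as the stage; the clip turns about the vertical here. The post is a push fit: the whole clip stands 0 to 6 mm higher than the heights given here, differently each time and not measured, so find and press the knob by feel
- clip_swing (a joint): turn of the clip about its post, rad. 0: arm straight to the front (stage -x), knob to the rear; grows clockwise seen from above; 1.57: arm to the left (stage +y), straight along the middle of a cell that is home, knob on the right (-y). Range -0.05 to 1.85, starts at 0 to 0.45, stays where left (friction 0.02 N m)
- toe_rest (a point): point on the stage top under the toe when clip_swing is 1.57. The clip is a steel rocker 10 mm wide, level pivot 12 mm (+0 to 6) above the stage. The toe is a cross roll 6 mm thick, 12 mm wide, its centre 44 mm from the post, underside 1 mm (+0 to 6) above the bare stage until it is tipped up; a spring holds it down
- knob_spot (a point): point on the stage top under the white thumb knob when clip_swing is 1.57. Knob: round, 14 mm dia, opposite the toe, centre 30 mm from the post, top 22 mm (+0 to 6) above the stage. It gives from about 4 N, then 0.7 N more per mm, to a hard stop after 7 mm at about 9 N; at 8 to 10 N the toe clears a cell on the stage at any post height; over 15 N would bend the clip
- cell_mid (a point): counting cell of thick clear glass, 40 (x) x 80 (y) x 8 mm (z), 50 g, with a 20 x 40 mm shallow well in the middle of its upper side (+z); this point is its centre, half-way up. It lies level on the drying rest; either end may go to the left
- rest: steel drying rest, fixed: plate 90 x 125 x 4 mm with two rails 56 x 6 mm along x at y = -30 and 30 mm, tops 22 mm above the bench, on which the two ends of the cell lie; between the rails there is room for the fingers; origin at the centre of the underside; stands to the left or to the right of the microscope
- tube_rack: grey tube rack with capped tubes, fixed, 75 x 130 x 87 mm, origin at the centre of its underside; stands on the other side of the microscope
- wash_bottle: squeeze wash bottle, white, 64 dia x 162 mm plus spout, stands on the bench behind on the right; origin at the centre of its underside; leave alone
- sample_jar: amber sample jar, 60 dia x 85 mm, stands on the bench behind on the left; origin at the centre of its underside; leave alone
- petri_dish: clear lidded dish, 64 dia x 16 mm, on the bench behind the microscope plinth; origin at the centre of its underside; leave alone
- cover_glass_box: white box with clear lid, 57 x 52 x 31 mm, on the bench behind the microscope plinth; origin at the centre of its underside; leave alone
- tally_counter: round steel hand tally counter, 50 dia x 30 mm, on the bench beyond the drying rest; origin at the centre of its underside; leave alone

How it is judged:
By the outcome, as a careful person would: the job done as asked, in the order asked, and still so for the second after the job is handed in, with the robot touching nothing.
It also fails if it takes over 61 s, if anything falls off the work surface, if the arm or the gripper's body presses on something with over 40 N, if the wrist force passes 120 N, or if a joint passes its speed limit or range.

## Working session

There is one attempt and no reset: what is moved stays moved. The work goes in short steps, Python scripts to look and compute and a tool call to move; the robot and the scene stay as the last step left them, time stands still between calls to the robot, and variables do not carry over. Pictures are saved under pics/ and viewed, and the job is handed in when it is done.

Besides the shell and the picture viewer there is one more tool, called after ">>>" as name(argument=value, ...) on one line, values as JSON. send_rows: Moves the arm, as the interface text tells. Its arguments: {"type":"object","properties":{"targets":{"type":"array","items":{"type":"number"}},"newtons":{"type":"number"}},"required":["targets"]}

```bash
mkdir -p pics
python3 - <<'E'
from bench import arm
import cv2
s=arm.sense()
for k,v in s.items(): print(k,v)
for n in("scene","side","wrist"):
    im=arm.read_camera(n); cv2.imwrite(f"pics/{n}0.png",im[:,:,::-1]); print(n,arm.get_calibration(n))
E
```

```text
time_s 0.0
joint_positions [-6.77465286e+01  2.02629021e+01  9.36308918e+01  2.87223019e-03
  6.61887925e+01 -1.35933585e-01]
joint_vel [-0.13675447 -0.03132295  0.08291849  0.03135933 -0.02245967  0.05674779]
effort [-1.42182180e-03 -5.93850589e+01 -3.34215188e+01  6.96095475e-02
  2.35989899e-02 -1.56874767e-04]
tool_pos [ 237.89457993 -577.38689829  213.84562242]
orientation [[ 9.24624218e-01  3.80880299e-01 -5.03419269e-04]
 [ 3.80880629e-01 -9.24623232e-01  1.35141243e-03]
 [ 4.92532175e-05 -1.44129131e-03 -9.99998960e-01]]
ft_force [-0.2208151  -0.28568588  0.45014635]
ft_torque [ 0.02077008 -0.07150319 -0.04973572]
opening 91.95252914015055
scene {'mtx': array([[463.53897726,   0.        , 283.82308173],
       [  0.        , 463.53897726, 211.68465882],
       [  0.        ,   0.        ,   1.        ]]), 'origin': array([1435.98287083,  285.40768884,  686.67975967]), 'attitude': array([[-0.31108692,  0.55176637, -0.77380798],
       [ 0.95023072,  0.19508163, -0.24290892],
       [ 0.01692675, -0.8108619 , -0.5849927 ]])}
side {'mtx': array([[417.83289917,   0.        , 284.
[... 158 characters left out ...]
, 709.18118353]), 'attitude': array([[-0.98092402, -0.12730913,  0.14690286],
       [-0.1935883 ,  0.7083909 , -0.6787532 ],
       [-0.01765317, -0.69424399, -0.71952321]])}
wrist {'mtx': array([[325.1922621 ,   0.        , 276.70392816],
       [  0.        , 325.1922621 , 204.37289959],
       [  0.        ,   0.        ,   1.        ]]), 'T_tool_cam': array([[ 6.53481174e-04, -9.71492676e-01, -2.37068668e-01,
         6.60319128e+01],
       [ 9.99999774e-01,  6.72603775e-04,  2.16747535e-07,
        -4.38641504e-02],
       [ 1.59242712e-04, -2.37068614e-01,  9.71492896e-01,
        -1.70504011e+02],
       [ 0.00000000e+00,  0.00000000e+00,  0.00000000e+00,
         1.00000000e+00]])}
```

View pics/scene0.png

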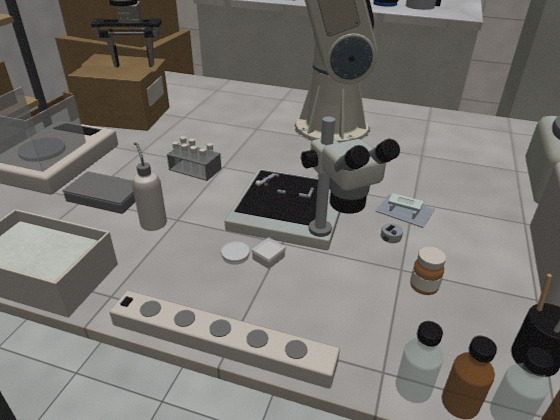

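View pics/side0.png

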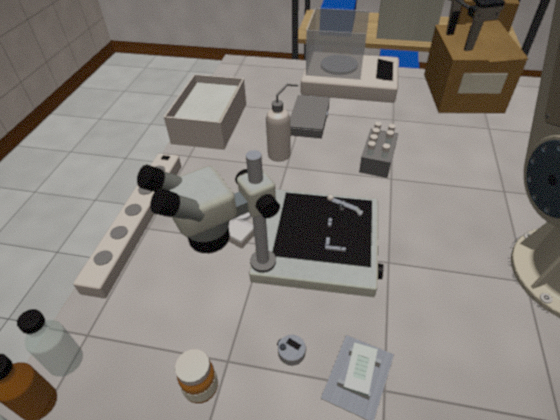

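View pics/wrist0.png

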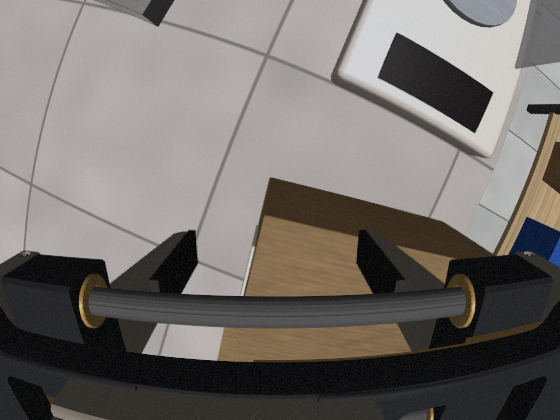

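The rest with the cell is left of the microscope (side ~360,370; scene ~405,205); the clip is at side (345,205) and the fence at about (335,230). Next I'll write helpers and take zoomed crops.

```bash
cat > h.py <<'E'
import numpy as np, cv2
from bench import arm
def ray(n,uv,T=None):
    c=arm.get_calibration(n); K=c['mtx']
    if n!='wrist':
        d=np.array([(uv[0]-K[0,2])/K[0,0],(uv[1]-K[1,2])/K[1,1],1.]); return c['origin'],c['attitude']@d
    x=(uv[0]-K[0,2])/K[0,0]; y=(uv[1]-K[1,2])/K[1,1]; r=np.hypot(x,y)+1e-12
    d=np.array([np.sin(r)*x/r,np.sin(r)*y/r,np.cos(r)])
    p,R=T; M=c['T_tool_cam']; return p+R@M[:3,3],R@M[:3,:3]@d
def onz(n,uv,z,T=None):
    o,d=ray(n,uv,T); return o+d*(z-o[2])/d[2]
def tri(*rays):
    A=np.zeros((3,3));b=np.zeros(3)
    for o,d in rays:
        d=d/np.linalg.norm(d);P=np.eye(3)-np.outer(d,d);A+=P;b+=P@o
    x=np.linalg.solve(A,b); return x,[np.linalg.norm(np.cross(x-o,d/np.linalg.norm(d))) for o,d in rays]
def proj(n,p,T=None):
    c=arm.get_calibration(n);K=c['mtx']
    if n!='wrist':
        q=c['attitude'].T@(np.asarray(p)-c['origin']); return K[:2,:2]@(q[:2]/q[2])+K[:2,2]
    pp,R=T;M=c['T_tool_cam'];q=M[:3,:3].T@(R.T@(np.asarray(p)-pp)-M[:3,3])
    t=np.arctan2(np.hypot(*q[:2]),q[2]); u=q[:2]/np.hypot(*q[:2])*t; return K[0,0]*u+K[:2,2]
def pose():
    s=arm.sense(); return np.array(s['tool_pos']),np.array(s['orientation'])
E
python3 - <<'E'
import cv2
a=cv2.imread('pics/side0.png')
cv2.imwrite('pics/side0z.png',cv2.resize(a[180:410,240:410],None,fx=3.4,fy=2.6,interpolation=2))
cv2.imwrite('pics/side0s.png',cv2.resize(a[180:300,240:400],None,fx=5,fy=5,interpolation=2))
a=cv2.imread('pics/scene0.png')
cv2.imwrite('pics/scene0s.png',cv2.resize(a[160:260,220:380],None,fx=5,fy=5,interpolation=2))
E
```

```text
(no output)
```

View pics/side0s.png

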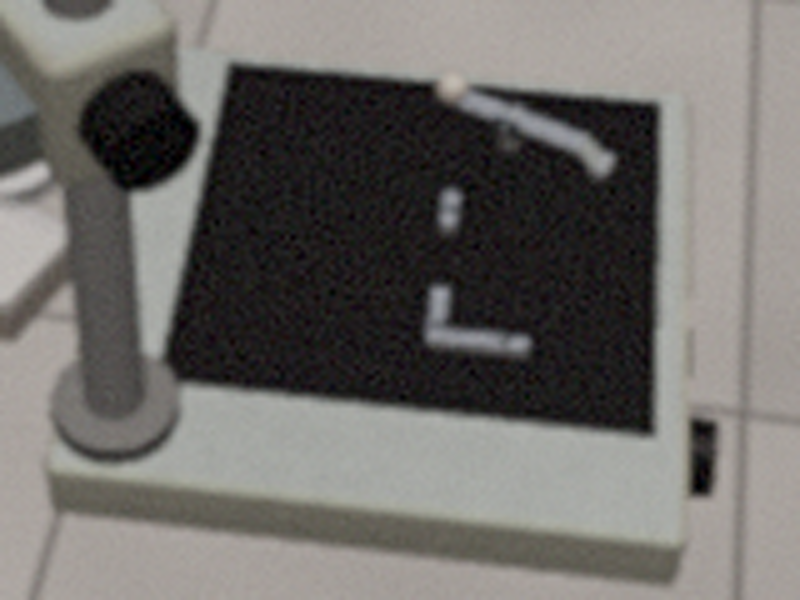

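View pics/scene0s.png

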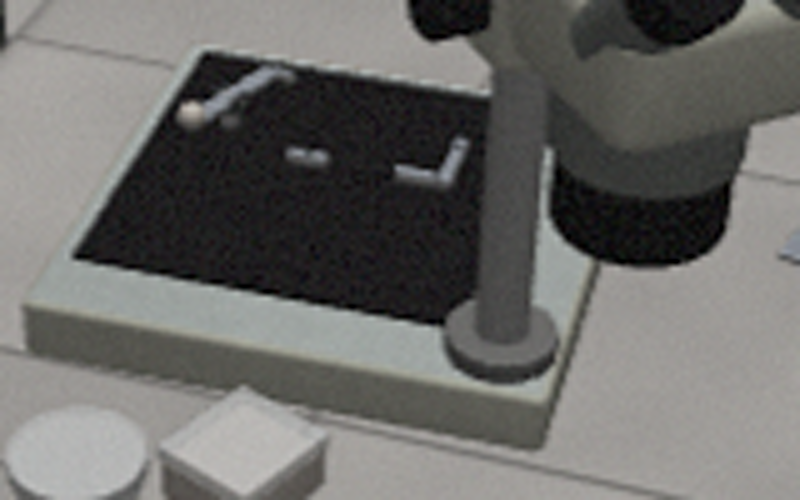

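Run:
```python
import cv2
a=cv2.imread('pics/side0.png')
cv2.imwrite('pics/side0r.png',cv2.resize(a[325:415,260:410],None,fx=5,fy=5,interpolation=2))
```

```text
(no output)
```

View pics/side0r.png

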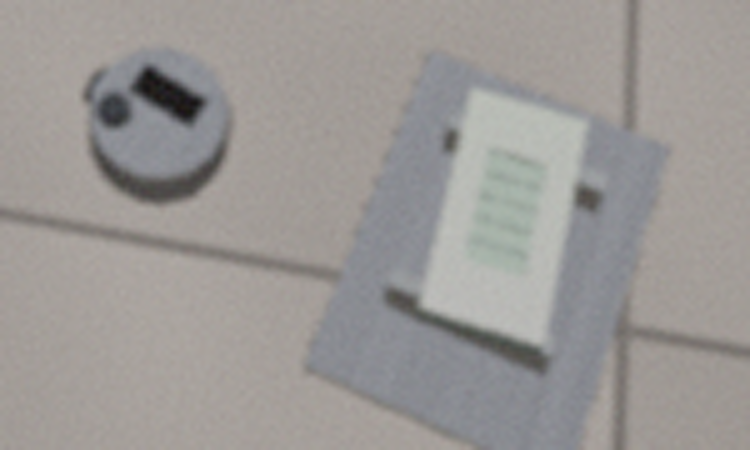

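Run:
```python
from h import *
f=lambda x,y,o:(x/5+o[0],y/5+o[1])
S=(240,180);R=(260,325);C=(220,160)
print('cell',[onz('side',f(x,y,R),30).round(1)[:2] for x,y in[(468,88),(588,122),(548,348),(420,305)]])
print('rest plate',[onz('side',f(x,y,R),4).round(1)[:2] for x,y in[(432,52),(670,150),(305,370)]])
print('plinth FL,RL',[onz('side',f(x,y,S),45).round(1)[:2] for x,y in[(685,540),(50,465),(690,95)]])
print('black',[onz('side',f(x,y,S),45).round(1)[:2] for x,y in[(235,65),(658,105),(655,433)]])
print('fence corner side',onz('side',f(437,335,S),50).round(1),'end of left fence',onz('side',f(528,345,S),50).round(1),'gap end',onz('side',f(437,290,S),50),onz('side',f(450,190,S),50))
print('knob',tri(ray('side',f(452,86,S)),ray('scene',f(192,112,C))))
print('toe',tri(ray('side',f(600,162,S)),ray('scene',f(283,75,C))))
print('post foot',onz('side',f(508,140,S),45),onz('scene',f(232,122,C),45))
print('fence sc',onz('scene',f(445,182,C),50),onz('scene',f(290,155,C),50),onz('scene',f(465,142,C),50))
print('plinth sc RR,RL',onz('scene',f(25,303,C),45),onz('scene',f(548,402,C),45))
print('black sc',[onz('scene',f(x,y,C),45).round(1) for x,y in[(75,257),(205,52)]])
```

```text
cell [array([430.1, 246. ]), array([388.7, 250.9]), array([398. , 330.4]), array([439.3, 324.3])]
rest plate [array([442.6, 220.4]), array([356.8, 242.6]), array([473.1, 341.9])]
plinth FL,RL [array([396.7, 135.2]), array([641. , 144.9]), array([ 404.7, -109.1])]
black [array([613. , -92.4]), array([418.7, -99.9]), array([410.4,  86.8])]
fence corner side [500.4  56.7  50. ] end of left fence [463.6  55.3  50. ] gap end [503.40870897  32.63954043  50.        ] [504.91328649 -25.38820323  50.        ]
knob (array([511.20360153, -74.53845039,  63.29670151]), [np.float64(1.493309677038014), np.float64(1.493309677038158)])
toe (array([442.76595438, -49.68214697,  51.4703203 ]), [np.float64(2.009701153290429), np.float64(2.00970115329049)])
post foot [483.34347555 -65.51302653  45.        ] [488.08552242 -60.6723136   45.        ]
fence sc [511.92783397  59.52822681  50.        ] [514.60647029 -20.22246579  50.        ] [473.56507222  59.31290828  50.        ]
plinth sc RR,RL [665.50361374 -97.57678356  45.        ] [655.75207784 146.66673581  45.        ]
black sc [array([624.5, -90.1,  45. ]), array([427. , -98.2,  45. ])]
```

```bash
cat >> h.py <<'E'
def plan(p0,yaw0,p1,yaw1,n,o=1.0):
    # yaw of tool x in world deg; prints rows rounded
    p=np.array(p0,float);y=yaw0;out=[]
    for i in range(1,n+1):
        t=np.array(p0)+(np.array(p1)-p0)*i/n; a=yaw0+(yaw1-yaw0)*i/n
        c,s=np.cos(np.radians(y)),np.sin(np.radians(y))
        R=np.array([[c,s,0],[s,-c,0],[0,0,-1]])
        d=np.round(R.T@(t-p),1); r=round(-np.radians(a-y),3)
        p=p+R@d; y-=np.degrees(r); out.append([o,*d.tolist(),r])
    for i in range(0,n,5): print(sum(out[i:i+5],[]))
    print('end',p.round(2),round(y,2))
def yawx(R): return np.degrees(np.arctan2(R[1,0],R[0,0]))
E
python3 - <<'E'
from h import *
print(onz('side',(278,150),50), onz('side',(263,262),45), onz('scene',(320,228),45))
plan([238.1,-577.9,214.6],22.4,[440,-100,175],92.3,10)
E
```

```text
[ 665.53893764 -242.81847606   50.        ] [622.09805572 114.06313213  45.        ] [619.83685252 115.73397606  45.        ]
[1.0, 36.9, -36.5, 4.0, np.float64(-0.122), 1.0, 41.0, -31.7, 3.9, np.float64(-0.122), 1.0, 44.6, -26.5, 4.0, np.float64(-0.122), 1.0, 47.5, -20.9, 3.9, np.float64(-0.122), 1.0, 49.7, -14.9, 4.0, np.float64(-0.122)]
[1.0, 51.1, -8.8, 4.0, np.float64(-0.122), 1.0, 51.9, -2.5, 3.9, np.float64(-0.122), 1.0, 51.7, 3.8, 4.0, np.float64(-0.122), 1.0, 50.9, 10.1, 3.9, np.float64(-0.122), 1.0, 49.3, 16.2, 4.0, np.float64(-0.122)]
end [439.97 -99.96 175.  ] 92.3
```

>>> send_rows(targets=[1,37,-36.5,4,-0.122,1,41,-31.5,4,-0.122,1,44.5,-26.5,4,-0.122,1,47.5,-21,4,-0.122,1,49.5,-15,4,-0.122])

```text
time_s: 0.78
tool_pos: [339.2, -337.6, 194.4]
orientation: [[0.537, 0.844, 0.0], [0.844, -0.537, 0.0], [0.0, 0.0, -1.0]]
ft_force: [0.5, -0.2, -0.2]
opening: 92.2
```

>>> send_rows(targets=[1,51,-9,4,-0.122,1,52,-2.5,4,-0.122,1,51.5,4,4,-0.122,1,51,10,4,-0.122,1,49.5,16,4,-0.122])

```text
time_s: 1.4
tool_pos: [440.0, -98.4, 174.5]
orientation: [[-0.044, 0.999, 0.0], [0.999, 0.044, -0.0], [-0.0, 0.0, -1.0]]
ft_force: [1.5, -0.5, -0.1]
opening: 91.9
```

>>> send_rows(targets=[1,0,0,0,0,1,0,0,0,0])

```text
time_s: 1.65
tool_pos: [439.3, -100.1, 174.5]
orientation: [[-0.04, 0.999, -0.0], [0.999, 0.04, -0.0], [-0.0, -0.0, -1.0]]
ft_force: [0.0, -0.2, 0.9]
opening: 91.7
```

Run:
```python
from h import *
p,R=pose(); im=arm.read_camera('wrist'); np.savez('w1.npz',p=p,R=R)
cv2.imwrite('pics/w1.png',im[:,:,::-1]); print(p,yawx(R),R[:,2],arm.sense()['time_s'])
```

```text
[ 439.31845473 -100.09571174  174.50409251] 92.29800422914725 [-4.37549070e-04 -2.58324098e-04 -9.99999871e-01] 1.7
```

View pics/w1.png

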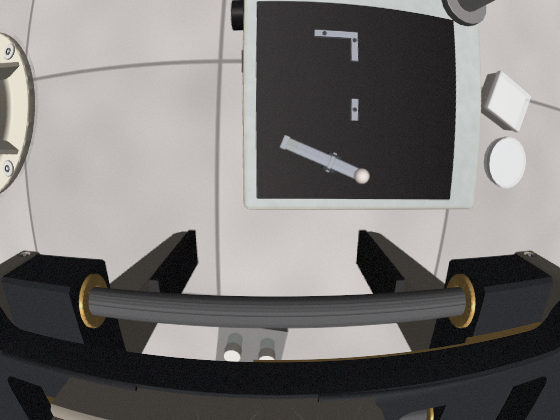

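Run:
```python
import cv2
a=cv2.imread('pics/w1.png')
cv2.imwrite('pics/w1z.png',cv2.resize(a[10:130,300:400],None,fx=5,fy=5,interpolation=2))
cv2.imwrite('pics/w1k.png',cv2.resize(a[120:220,240:400],None,fx=5,fy=5,interpolation=2))
```

```text
(no output)
```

View pics/w1z.png

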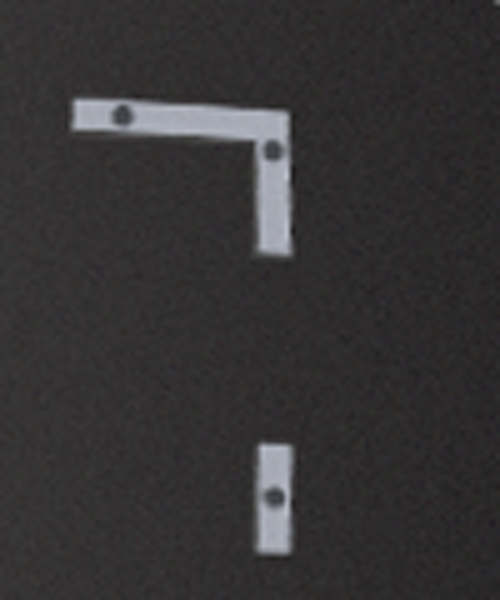

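View pics/w1k.png

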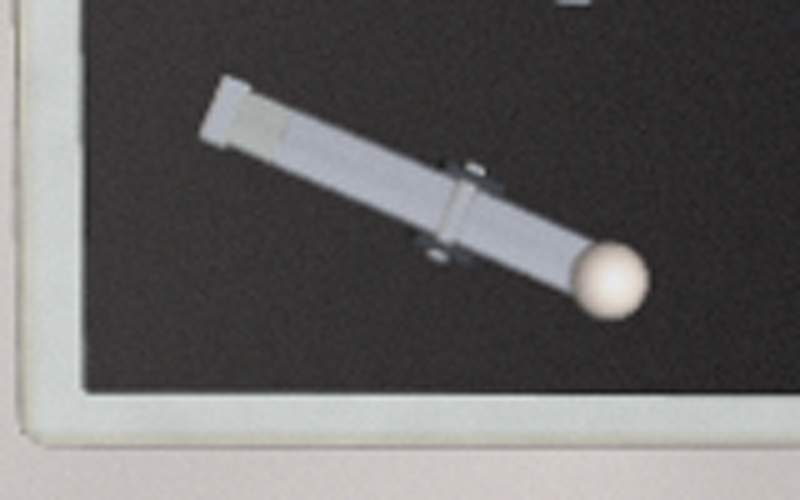

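Run:
```python
from h import *
w=np.load('w1.npz');T=(w['p'],w['R'])
def F(x,y,z,o): return onz('wrist',((x+.5)/5-.5+o[0],(y+.5)/5-.5+o[1]),z,T)[:2]
Z=(300,10);K=(240,120)
for nm,q in dict(inner=(254,143),outer=(289,110),lf_in=(72,130),lf_out=(72,98),g1i=(256,253),g1o=(291,253),g2i=(256,445),g2o=(292,445),endi=(256,553),endo=(292,553)).items(): print(nm,F(*q,50,Z).round(1))
for nm,q,z in [('knob',(610,281),65),('knobhi',(610,281),71),('pivot',(456,212),60),('toe',(222,110),53),('plinthFR',(20,445),45)]: print(nm,F(*q,z,K).round(1))
for q in [(454,19),(452,199),(257,2),(256,198),(244,206)]: print(onz('wrist',q,45,T)[:2].round(1))
```

```text
inner [500.5  53.6]
outer [507.   61.1]
lf_in [466.7  52.8]
lf_out [466.5  59.1]
g1i [501.3  32.1]
g1o [507.9  32.8]
g2i [502.7  -4.1]
g2o [509.4  -3.5]
endi [503.7 -24.1]
endo [510.5 -23.6]
knob [513.6 -73. ]
knobhi [511.9 -72.1]
pivot [485.6 -62.8]
toe [443.5 -47.2]
plinthFR [ 407.9 -112.5]
[613.7  96.6]
[622.9 -93.8]
[413.1  86.3]
[ 419.5 -101.7]
[ 408.3 -110. ]
```

Run:
```python
from h import *
print(tri(ray('side',(208,240)),ray('scene',(349,203))))
print(tri(ray('side',(150,177)),ray('scene',(387,150))), tri(ray('side',(267,206)),ray('scene',(309,159))))
plan([440,-100.5,175],92.3,[405,255,150],83.5,8)
```

```text
(array([693.28653473, 183.99174402, 177.72473099]), [np.float64(0.10948686173284841), np.float64(0.10948686173266567)])
(array([739.45350895, 232.51144452, 336.21610683]), [np.float64(12.586847541894793), np.float64(12.586847541894697)]) (array([607.75524169,  87.89058668, 198.32557347]), [np.float64(14.225856638860616), np.float64(14.225856638860682)])
[1.0, 44.6, -2.6, 3.1, np.float64(0.019), 1.0, 44.5, -3.4, 3.2, np.float64(0.019), 1.0, 44.4, -4.3, 3.1, np.float64(0.02), 1.0, 44.4, -5.2, 3.1, np.float64(0.019), 1.0, 44.2, -6.0, 3.1, np.float64(0.019)]
[1.0, 44.2, -6.8, 3.2, np.float64(0.019), 1.0, 44.0, -7.7, 3.1, np.float64(0.019), 1.0, 43.8, -8.5, 3.1, np.float64(0.02)]
end [405.04 255.01 150.  ] 83.48
```

>>> send_rows(targets=[1,44.5,-2.5,3,0.02,1,44.5,-3.5,3,0.02,1,44.5,-4.5,3,0.02,1,44.5,-5,3,0.02,1,44,-6,3,0.02])

```text
time_s: 2.33
tool_pos: [418.2, 122.1, 159.7]
orientation: [[0.064, 0.998, 0.001], [0.998, -0.064, -0.0], [-0.0, 0.001, -1.0]]
ft_force: [0.0, 0.5, 0.2]
opening: 91.8
```

>>> send_rows(targets=[1,44,-7,3,0.02,1,44,-7.5,3,0.02,1,44,-8.5,3,0.02,1,0,0,0,0,1,0,0,0,0])

```text
time_s: 2.95
tool_pos: [405.9, 254.2, 150.5]
orientation: [[0.121, 0.993, -0.0], [0.993, -0.121, -0.001], [-0.001, -0.0, -1.0]]
ft_force: [-0.2, 0.4, -0.7]
opening: 91.9
```

Run:
```python
from h import *
p,R=pose(); im=arm.read_camera('wrist'); np.savez('w2.npz',p=p,R=R)
cv2.imwrite('pics/w2.png',im[:,:,::-1]); print(p,yawx(R),R[:,2],arm.sense()['time_s'])
print(proj('wrist',(414,288,30),(p,R)))
c=proj('wrist',(414,288,30),(p,R)).astype(int)
cv2.imwrite('pics/w2z.png',cv2.resize(im[max(0,c[1]-75):c[1]+75,max(0,c[0]-100):c[0]+100,::-1],None,fx=4,fy=4,interpolation=2)); print(c)
```

```text
[405.85926618 254.15189808 150.47069034] 83.06782988989644 [-4.17767594e-04 -7.13294140e-04 -9.99999658e-01] 3.0
[281.41572905 161.65401976]
[281 161]
```

View pics/w2.png

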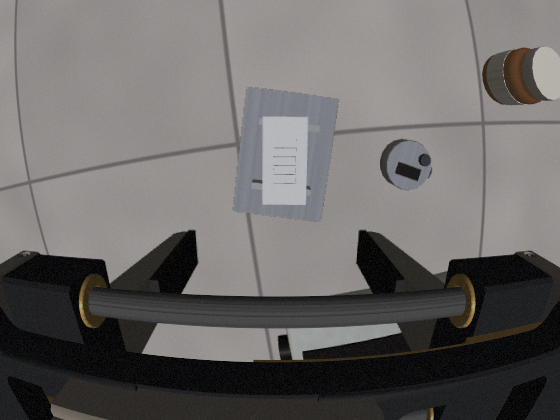

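View pics/w2z.png

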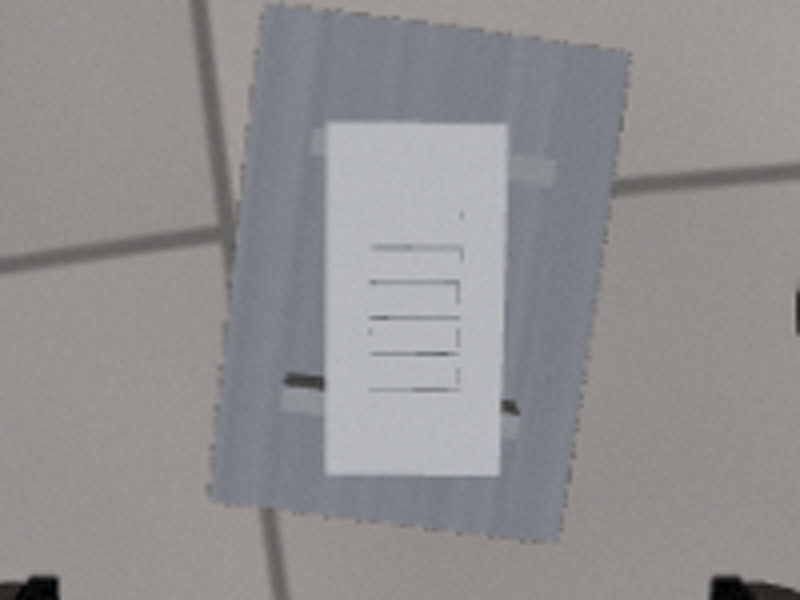

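Run:
```python
from h import *
w=np.load('w2.npz');T=(w['p'],w['R'])
im=cv2.imread('pics/w2.png'); g=im[86:236,181:381].min(2)
m=(g>165).astype(np.uint8); m=cv2.morphologyEx(m,cv2.MORPH_CLOSE,np.ones((9,9)))
cs,_=cv2.findContours(m,0,2); c=max(cs,key=cv2.contourArea); print(cv2.contourArea(c),cv2.minAreaRect(c),g[75,100],g[75,60])
q=[onz('wrist',((x+.5)/4-.5+181,(y+.5)/4-.5+86),30,T)[:2] for x,y in[(326,122),(507,124),(500,476),(325,474)]]
q=np.array(q);print(q.round(1),q.mean(0),np.linalg.norm(q-np.roll(q,-1,0),axis=1))
a=(q[0]+q[1]-q[2]-q[3]);print(np.degrees(np.arctan2(a[1],a[0])))
a=(q[1]+q[2]-q[0]-q[3]);print(np.degrees(np.arctan2(a[1],a[0])))
# plate corners z 4
q=[onz('wrist',((x+.5)/4-.5+181,(y+.5)/4-.5+86),4,T)[:2] for x,y in[(265,5),(630,52),(557,542),(212,498)]]
q=np.array(q);print(q.round(1),q.mean(0));a=(q[0]+q[1]-q[2]-q[3]);print(np.degrees(np.arctan2(a[1],a[0])))
```

```text
3713.5 ((103.52426147460938, 74.32644653320312), (44.29969787597656, 87.26620483398438), 0.8303155303001404) 179 118
[[401.9 330.7]
 [441.7 325.6]
 [431.6 245.9]
 [391.5 251.2]] [416.66774741 288.33350762] [40.09600635 80.34993604 40.38140863 80.14752887]
82.65851938236145
-7.424357106713263
[[389.8 362.1]
 [476.3 340.9]
 [446.  220.2]
 [360.2 242.3]] [418.07489731 291.37676817]
76.041486098364
```

Run:
```python
from h import *
w=np.load('w2.npz');T=(w['p'],w['R'])
print(onz('wrist',(405,165),30,T))
plan([405.9,254.2,150.5],83.07,[416.7,288.3,50.5],82.6,4,0.65)
```

```text
[530.335603   272.85917911  30.        ]
[0.65, 8.8, 1.7, 25.0, np.float64(0.002), 0.65, 8.8, 1.6, 25.0, np.float64(0.002), 0.65, 8.8, 1.6, 25.0, np.float64(0.002), 0.65, 8.8, 1.6, 25.0, np.float64(0.002)]
end [416.7  288.33  50.5 ] 82.61
```

>>> send_rows(targets=[0.65,9,1.5,25,0.002,0.65,9,1.5,25,0.002,0.65,8.5,2,25,0.002,0.65,8.5,1.5,25,0.002,0.65,0,0,0,0], newtons=6)

```text
time_s: 3.62
tool_pos: [415.9, 287.7, 49.4]
orientation: [[0.129, 0.992, -0.003], [0.992, -0.129, -0.002], [-0.002, -0.002, -1.0]]
ft_force: [0.4, -0.8, -0.7]
opening: 59.5
```

>>> send_rows(targets=[0.65,0,0,10,0,0.65,0,0,10,0,0.65,0,0,6,0,0.65,0,0,0,0,0.65,0,0,0,0])

```text
time_s: 4.25
tool_pos: [416.5, 289.6, 24.8]
orientation: [[0.128, 0.992, 0.0], [0.992, -0.128, 0.0], [0.0, 0.0, -1.0]]
ft_force: [0.4, 0.2, -0.0]
opening: 59.8
```

Run:
```python
from h import *
p,R=pose(); im=arm.read_camera('wrist')
cv2.imwrite('pics/w3.png',im[:,:,::-1]); print(p,yawx(R),arm.sense()['ft_force'],arm.sense()['time_s'])
```

```text
[416.50713179 289.56762042  24.77175525] 82.67161994289657 [ 0.36333206 -0.21326658 -0.18772527] 4.3
```

View pics/w3.png

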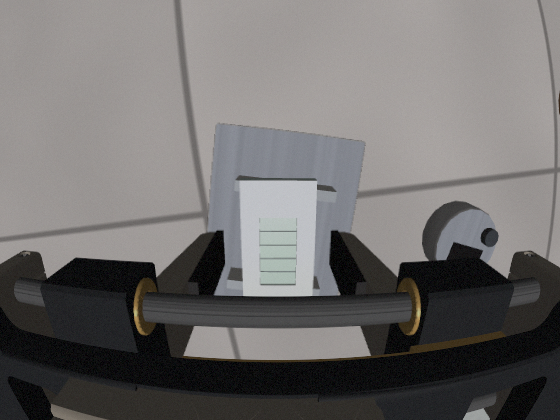

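>>> send_rows(targets=[0.55,0,0,1,0,0.5,0,0,0,0,0.45,0,0,0,0,0.42,0,0,0,0,0.38,0,0,0,0], newtons=6)

```text
time_s: 4.92
tool_pos: [416.4, 289.5, 23.6]
orientation: [[0.128, 0.992, 0.0], [0.992, -0.128, 0.0], [0.0, 0.0, -1.0]]
ft_force: [-0.3, -0.5, 1.0]
opening: 40.0
```

>>> send_rows(targets=[0.3,0,0,0,0,0.3,0,0,0,0,0.3,0,0,0,0])

```text
time_s: 5.3
tool_pos: [416.5, 289.5, 23.6]
orientation: [[0.128, 0.992, 0.0], [0.992, -0.128, 0.0], [0.0, 0.0, -1.0]]
ft_force: [-0.2, -0.6, 1.3]
opening: 40.1
```

Run:
```python
from h import *
plan([416.5,289.5,85],82.67,[476.3,9.8,85],92.3,8,0.3)
```

```text
[0.3, -33.7, 11.9, 0.0, np.float64(-0.021), 0.3, -34.0, 11.1, 0.0, np.float64(-0.021), 0.3, -34.2, 10.5, 0.0, np.float64(-0.021), 0.3, -34.4, 9.7, 0.0, np.float64(-0.021), 0.3, -34.6, 9.0, 0.0, np.float64(-0.021)]
[0.3, -34.8, 8.3, 0.0, np.float64(-0.021), 0.3, -34.9, 7.5, 0.0, np.float64(-0.021), 0.3, -35.1, 6.8, 0.0, np.float64(-0.021)]
end [476.26   9.81  85.  ] 92.3
```

>>> send_rows(targets=[0.3,0,0,-6,0,0.3,0,0,-20,0,0.3,0,0,-25,0,0.3,0,0,-10,0,0.3,0,0,0,0])

```text
time_s: 5.92
tool_pos: [416.7, 289.7, 85.1]
orientation: [[0.128, 0.992, 0.001], [0.992, -0.128, 0.001], [0.001, 0.001, -1.0]]
ft_force: [-0.4, 0.2, -1.6]
opening: 39.8
```

>>> send_rows(targets=[0.3,-33.5,12,0,-0.021,0.3,-34,11,0,-0.021,0.3,-34,10.5,0,-0.021,0.3,-34.5,9.5,0,-0.021,0.3,-34.5,9,0,-0.021])

```text
time_s: 6.55
tool_pos: [453.1, 113.7, 83.7]
orientation: [[0.022, 1.0, -0.001], [1.0, -0.022, -0.0], [-0.0, -0.001, -1.0]]
ft_force: [0.3, 1.1, -1.5]
opening: 40.1
```

>>> send_rows(targets=[0.3,-35,8.5,0,-0.021,0.3,-35,7.5,0,-0.021,0.3,-35,7,0,-0.021,0.3,0,0,0,0,0.3,0,0,0,0])

```text
time_s: 7.18
tool_pos: [475.7, 10.3, 83.9]
orientation: [[-0.039, 0.999, -0.001], [0.999, 0.039, 0.0], [0.0, -0.001, -1.0]]
ft_force: [-0.3, 0.6, -0.6]
opening: 39.6
```

Run:
```python
from h import *
p,R=pose(); im=arm.read_camera('wrist'); np.savez('w4.npz',p=p,R=R)
cv2.imwrite('pics/w4.png',im[:,:,::-1]); print(p,yawx(R),arm.sense()['ft_force'],arm.sense()['time_s'])
a=im[:,:,::-1][100:300,180:400]
cv2.imwrite('pics/w4z.png',cv2.resize(a,None,fx=3,fy=3,interpolation=2))
```

```text
[475.70149341  10.29154059  83.93761245] 92.2343850633561 [-0.01679338  0.14539016 -0.71955602] 7.225
```

View pics/w4.png

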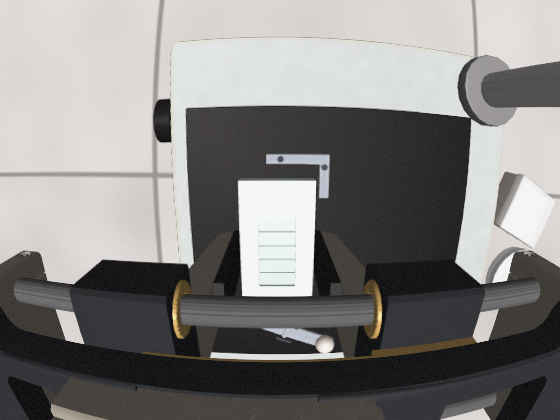

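View pics/w4z.png

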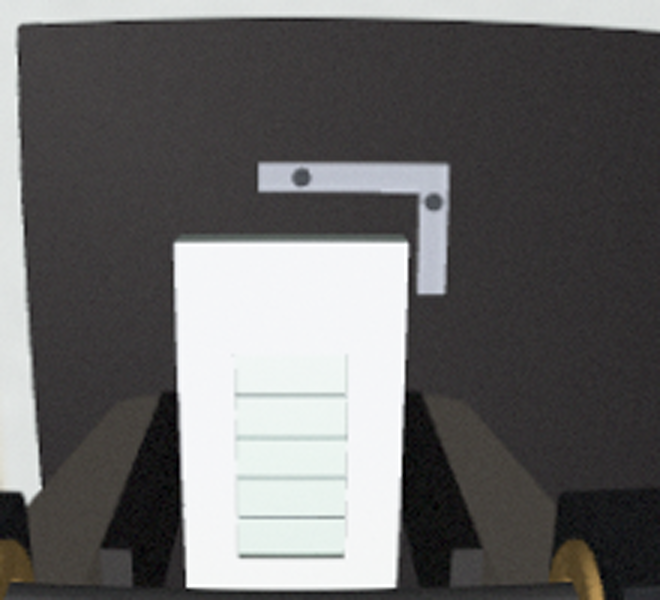

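Run:
```python
from h import *
w=np.load('w4.npz');T=(w['p'],w['R'])
F=lambda x,y,z:onz('wrist',((x+.5)/3-.5+180,(y+.5)/3-.5+100),z,T)[:2].round(1)
print('cell',F(173,242,90.3),F(408,242,90.3)); print('bottom',F(176,235,82.3),F(406,235,82.3))
print('fence',F(418,192,50),F(258,191,50),F(418,294,50),F(448,163,50))
```

```text
cell [453.7  48.4] [494.  50.]
bottom [453.3  48.3] [494.5  49.9]
fence [500.6  54.3] [466.8  53. ] [502.   32.2] [506.6  60.8]
```

>>> send_rows(targets=[0.3,0,0,12,0,0.3,0,0,16,0,0.3,0,0,7,0,0.3,0,0,0,0,0.3,0,0,0,0])

```text
time_s: 7.85
tool_pos: [476.5, 10.0, 49.7]
orientation: [[-0.04, 0.999, 0.0], [0.999, 0.04, 0.0], [0.0, 0.0, -1.0]]
ft_force: [0.3, -0.1, -1.2]
opening: 39.5
```

Run:
```python
from h import *
p,R=pose(); print(p,yawx(R),arm.sense()['ft_force'],arm.sense()['ft_torque'])
```

```text
[476.54676043  10.0084715   49.65224733] 92.29082468436351 [ 0.26321309 -0.10918931 -1.18529514] [-0.04236245 -0.08855356  0.00927303]
```

>>> send_rows(targets=[0.3,0,0,0.7,0,0.3,0,0,0,0])

```text
time_s: 8.1
tool_pos: [476.6, 9.9, 49.1]
orientation: [[-0.04, 0.999, 0.001], [0.999, 0.04, 0.0], [-0.0, 0.001, -1.0]]
ft_force: [0.1, -1.0, -0.3]
opening: 39.6
```

>>> send_rows(targets=[0.3,0,0,0.7,0,0.3,0,0,0,0])

```text
time_s: 8.35
tool_pos: [476.4, 10.0, 48.2]
orientation: [[-0.04, 0.999, -0.0], [0.999, 0.04, 0.0], [0.0, -0.0, -1.0]]
ft_force: [0.1, -0.3, -0.8]
opening: 39.6
```

>>> send_rows(targets=[0.3,0,0,0.7,0,0.3,0,0,0,0])

```text
time_s: 8.6
tool_pos: [476.3, 10.0, 47.4]
orientation: [[-0.04, 0.999, -0.0], [0.999, 0.04, -0.0], [-0.0, -0.0, -1.0]]
ft_force: [0.5, -0.7, -0.6]
opening: 40.1
```

>>> send_rows(targets=[0.3,0,0,0.5,0,0.3,0,0,0,0])

```text
time_s: 8.85
tool_pos: [476.3, 10.0, 46.9]
orientation: [[-0.04, 0.999, -0.0], [0.999, 0.04, 0.0], [0.0, -0.0, -1.0]]
ft_force: [0.2, 0.7, -0.8]
opening: 40.3
```

>>> send_rows(targets=[0.3,0,0,0.4,0,0.3,0,0,0,0])

```text
time_s: 9.1
tool_pos: [476.4, 10.0, 46.6]
orientation: [[-0.04, 0.999, 0.0], [0.999, 0.04, 0.0], [0.0, 0.0, -1.0]]
ft_force: [-0.1, 0.6, 1.4]
opening: 40.1
```

>>> send_rows(targets=[0.3,0,0,0.2,0,0.3,0,0,0,0,0.3,0,2,0,0,0.3,0,2,0,0,0.3,0,0,0,0], newtons=4)

```text
time_s: 9.72
tool_pos: [480.0, 10.1, 46.4]
orientation: [[-0.04, 0.999, -0.001], [0.999, 0.04, -0.0], [0.0, -0.001, -1.0]]
ft_force: [-2.5, -0.7, 4.9]
opening: 39.6
```

>>> send_rows(targets=[0.3,0,0.8,0,0,0.3,0,0.4,0,0,0.3,0,0,0,0])

```text
time_s: 10.1
tool_pos: [481.1, 10.2, 46.3]
orientation: [[-0.04, 0.999, -0.001], [0.999, 0.04, -0.0], [0.0, -0.001, -1.0]]
ft_force: [-2.4, -0.0, 5.9]
opening: 39.7
```

>>> send_rows(targets=[0.3,0,0.5,0,0,0.3,0,0,0,0])

```text
time_s: 10.35
tool_pos: [481.7, 10.2, 46.3]
orientation: [[-0.04, 0.999, -0.001], [0.999, 0.04, 0.0], [0.0, -0.001, -1.0]]
ft_force: [-2.4, 0.3, 5.0]
opening: 39.7
```

>>> send_rows(targets=[0.3,0,0,-0.2,0,0.3,0,0.4,0,0,0.3,0,0,0,0])

```text
time_s: 10.72
tool_pos: [482.7, 10.2, 46.5]
orientation: [[-0.04, 0.999, 0.0], [0.999, 0.04, 0.0], [0.0, 0.0, -1.0]]
ft_force: [-0.8, -0.6, -1.0]
opening: 39.9
```

>>> send_rows(targets=[0.3,0,0.4,0,0,0.3,0,0,0,0])

```text
time_s: 10.98
tool_pos: [482.7, 10.2, 46.5]
orientation: [[-0.04, 0.999, -0.0], [0.999, 0.04, 0.0], [0.0, -0.0, -1.0]]
ft_force: [-1.2, 0.6, -0.1]
opening: 40.1
```

>>> send_rows(targets=[0.3,0,0.4,0,0,0.3,0,0,0,0])

```text
time_s: 11.22
tool_pos: [482.8, 10.3, 46.4]
orientation: [[-0.04, 0.999, -0.001], [0.999, 0.04, 0.0], [0.0, -0.001, -1.0]]
ft_force: [-2.7, 0.6, 0.1]
opening: 40.1
```

>>> send_rows(targets=[0.3,1,0,0,0,0.3,1,0,0,0,0.3,0.5,0,0,0,0.3,0,0,0,0])

```text
time_s: 11.72
tool_pos: [482.6, 12.7, 46.4]
orientation: [[-0.04, 0.999, -0.001], [0.999, 0.04, -0.0], [-0.0, -0.001, -1.0]]
ft_force: [-4.4, -1.8, -0.5]
opening: 40.1
```

>>> send_rows(targets=[0.3,0.5,0,0,0,0.3,0,0,0,0])

```text
time_s: 11.98
tool_pos: [482.6, 13.2, 46.5]
orientation: [[-0.04, 0.999, -0.001], [0.999, 0.04, -0.0], [-0.0, -0.001, -1.0]]
ft_force: [-4.5, -2.2, -1.1]
opening: 40.3
```

>>> send_rows(targets=[0.3,0.5,0,0,0,0.3,0,0,0,0])

```text
time_s: 12.22
tool_pos: [482.7, 13.7, 46.4]
orientation: [[-0.04, 0.999, -0.001], [0.999, 0.04, -0.0], [-0.0, -0.001, -1.0]]
ft_force: [-5.2, -2.1, -0.1]
opening: 39.9
```

>>> send_rows(targets=[0.3,0.4,0,0,0,0.3,0,0,0,0])

```text
time_s: 12.48
tool_pos: [482.6, 14.1, 46.4]
orientation: [[-0.04, 0.999, -0.001], [0.999, 0.04, -0.0], [-0.0, -0.001, -1.0]]
ft_force: [-4.3, -1.6, -1.2]
opening: 40.3
```

>>> send_rows(targets=[0.3,0,-0.5,0,0,0.3,0.3,0,0,0,0.3,0,0,0,0])

```text
time_s: 12.85
tool_pos: [482.6, 14.5, 46.6]
orientation: [[-0.04, 0.999, -0.0], [0.999, 0.04, 0.0], [0.0, -0.0, -1.0]]
ft_force: [-3.6, -1.8, -0.3]
opening: 39.8
```

>>> send_rows(targets=[0.3,0.4,0,0,0,0.3,0,0,0,0])

```text
time_s: 13.1
tool_pos: [482.6, 14.7, 46.6]
orientation: [[-0.04, 0.999, 0.0], [0.999, 0.04, -0.0], [-0.0, 0.0, -1.0]]
ft_force: [-3.2, -3.7, -0.7]
opening: 40.1
```

>>> send_rows(targets=[0.3,0.4,0,0,0,0.3,0,0,0,0])

```text
time_s: 13.35
tool_pos: [482.6, 14.9, 46.6]
orientation: [[-0.04, 0.999, 0.0], [0.999, 0.04, -0.001], [-0.001, 0.0, -1.0]]
ft_force: [-3.6, -5.3, -0.6]
opening: 39.7
```

Run:
```python
from h import *
p,R=pose(); im=arm.read_camera('wrist'); np.savez('w5.npz',p=p,R=R)
print(p,yawx(R),arm.sense()['ft_force'],arm.sense()['time_s'])
a=im[:,:,::-1][140:290,190:390]
cv2.imwrite('pics/w5z.png',cv2.resize(a,None,fx=4,fy=4,interpolation=2))
```

```text
[482.59139851  14.88319218  46.63298361] 92.31628758494536 [-2.75074932 -6.01388043 -0.21184961] 13.4
```

View pics/w5z.png

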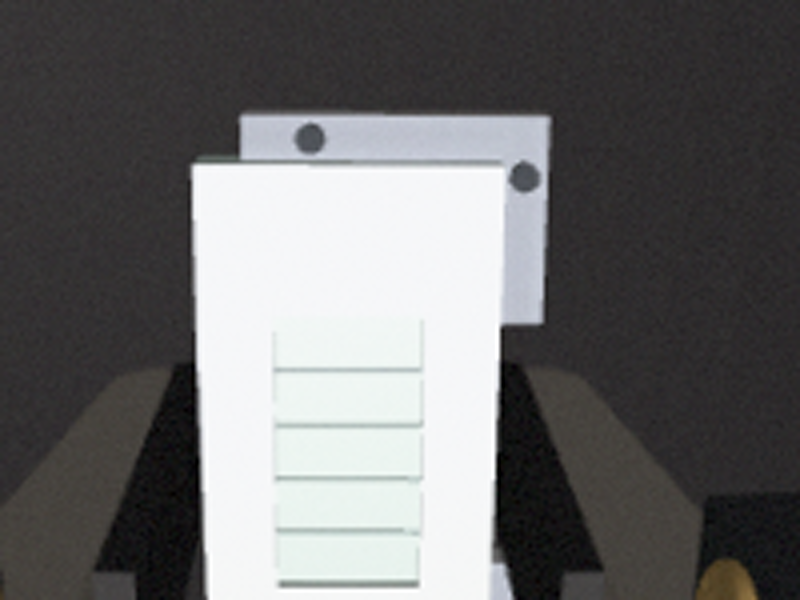

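>>> send_rows(targets=[0.46,0,0,0,0,0.5,0,0,0,0,0.55,0,0,0,0,0.6,0,0,0,0])

```text
time_s: 13.9
tool_pos: [482.9, 15.4, 46.7]
orientation: [[-0.04, 0.999, 0.001], [0.999, 0.04, 0.0], [0.0, 0.001, -1.0]]
ft_force: [-0.6, -0.0, -0.1]
opening: 54.9
```

Run:
```python
from h import *
p,R=pose(); im=arm.read_camera('wrist'); np.savez('w6.npz',p=p,R=R)
print(p,yawx(R),arm.sense()['ft_force'],arm.sense()['time_s'],arm.sense()['opening'])
a=im[:,:,::-1][140:290,190:390]
cv2.imwrite('pics/w6z.png',cv2.resize(a,None,fx=4,fy=4,interpolation=2))
```

```text
[482.93688267  15.36765938  46.71496804] 92.29459214839454 [0.3759399  0.17914524 0.67919696] 13.95 55.01741442864116
```

View pics/w6z.png

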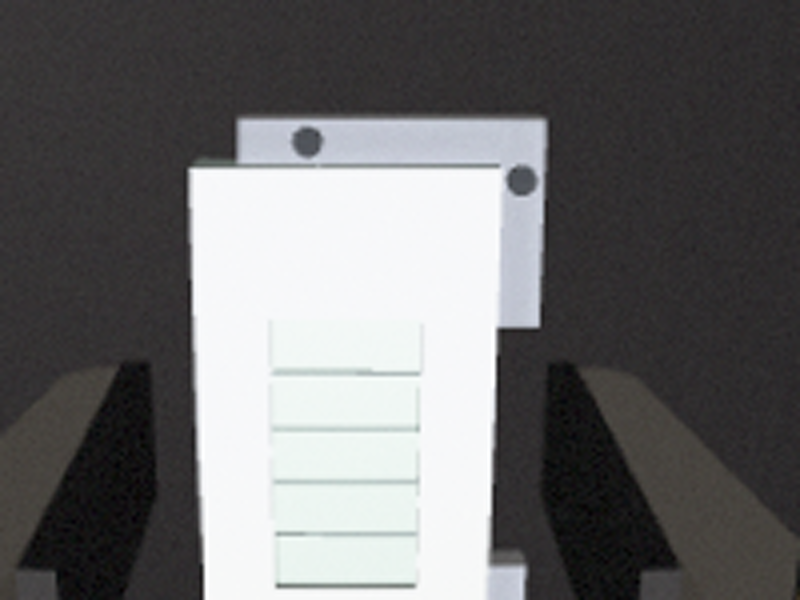

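Run:
```python
from h import *
plan([482.9,15.4,121.7],92.3,[513.6,-73,90],159.7,7,0.0)
```

```text
[0.0, -12.8, 3.9, 4.5, np.float64(-0.168), 0.0, -13.3, 1.7, 4.6, np.float64(-0.168), 0.0, -13.3, -0.6, 4.5, np.float64(-0.168), 0.0, -13.1, -2.8, 4.5, np.float64(-0.168), 0.0, -12.4, -4.9, 4.5, np.float64(-0.168)]
[0.0, -11.4, -7.0, 4.6, np.float64(-0.168), 0.0, -10.1, -8.7, 4.5, np.float64(-0.168)]
end [513.57 -72.97  90.  ] 159.68
```

>>> send_rows(targets=[0.6,0,0,-8,0,0.6,0,0,-22,0,0.6,0,0,-30,0,0.3,0,0,-15,0,0,0,0,0,0])

```text
time_s: 14.58
tool_pos: [483.4, 15.2, 122.6]
orientation: [[-0.04, 0.999, 0.002], [0.999, 0.04, 0.0], [-0.0, 0.002, -1.0]]
ft_force: [-0.6, -0.1, -0.9]
opening: 37.3
```

>>> send_rows(targets=[0,-13,4,4.5,-0.168,0,-13,1.5,4.5,-0.168,0,-13.5,-0.5,4.5,-0.168,0,-13,-3,4.5,-0.168,0,-12.5,-5,4.5,-0.168])

```text
time_s: 15.2
tool_pos: [503.6, -48.5, 97.7]
orientation: [[-0.774, 0.633, -0.002], [0.633, 0.774, 0.0], [0.002, -0.001, -1.0]]
ft_force: [-0.3, 0.1, 0.2]
opening: 0.4
```

>>> send_rows(targets=[0,-11.5,-7,4.5,-0.168,0,-10,-8.5,4.5,-0.168,0,0,0,0,0,0,0,0,0,0])

```text
time_s: 15.7
tool_pos: [512.5, -72.9, 89.5]
orientation: [[-0.936, 0.351, -0.001], [0.351, 0.936, 0.0], [0.001, -0.0, -1.0]]
ft_force: [0.4, 0.8, 0.1]
opening: 0.3
```

Run:
```python
from h import *
p,R=pose(); print(p,yawx(R),arm.sense()['ft_force'],arm.sense()['time_s'],arm.sense()['opening'])
im=arm.read_camera('wrist'); cv2.imwrite('pics/w7.png',im[:,:,::-1])
for n,b in(('side',(290,180,130,100)),('scene',(230,130,130,100))):
    im=arm.read_camera(n)[:,:,::-1]; x,y,w,h=b
    cv2.imwrite(f'pics/{n}7.png',im); cv2.imwrite(f'pics/{n}7z.png',cv2.resize(im[y:y+h,x:x+w],None,fx=6,fy=6,interpolation=2))
```

```text
[512.49894429 -72.90966443  89.52854272] 159.4376458926956 [0.40430032 0.77832434 0.05511682] 15.7 0.2723368633022679
```

View pics/w7.png

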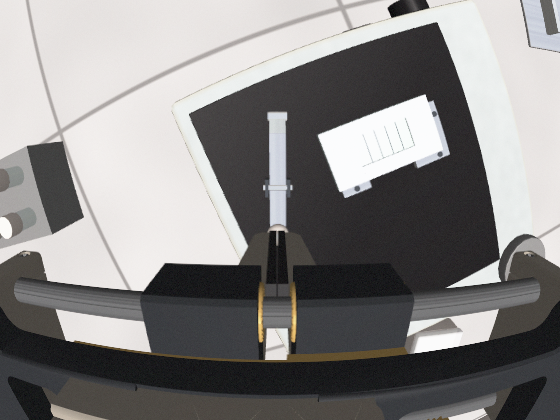

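View pics/side7z.png

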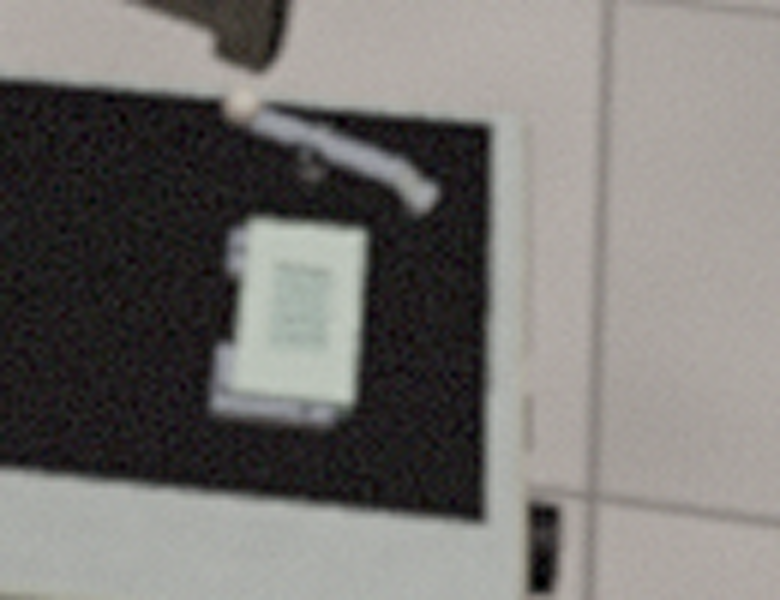

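View pics/scene7z.png

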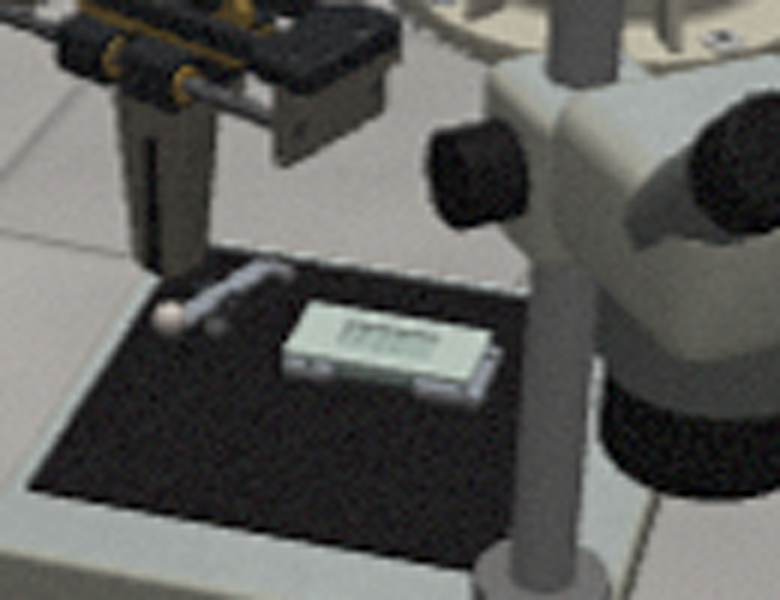

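Run:
```python
from h import *
T=pose()
print('tcp',proj('wrist',T[0]+1e-3,T),'tip front edge',proj('wrist',T[0]+T[1]@np.array([10,0,0]),T))
for z in(65,70): print(z,proj('wrist',(513.6,-73,z),T))
print(onz('wrist',(277.5,187),60,T),onz('wrist',(277.5,187),64,T),onz('wrist',(278,115),53,T),onz('wrist',(278,115),57,T))
im=cv2.imread('pics/w7.png');cv2.imwrite('pics/w7z.png',cv2.resize(im[95:255,227:327],None,fx=5,fy=3.75,interpolation=2))
a=cv2.imread('pics/w7.png');cv2.imwrite('pics/w7y.png',cv2.resize(a[205:255,237:317],None,fx=10,fy=10,interpolation=2))
```

```text
tcp [276.82823021 247.4435709 ] tip front edge [276.83985167 230.57344194]
65 [276.87010098 234.10972512]
70 [276.87747861 236.72599022]
[486.13951872 -62.37747825  60.        ] [485.42850859 -62.12583008  64.        ] [443.97538802 -46.37340166  53.        ] [444.10083054 -46.43862795  57.        ]
```

View pics/w7y.png

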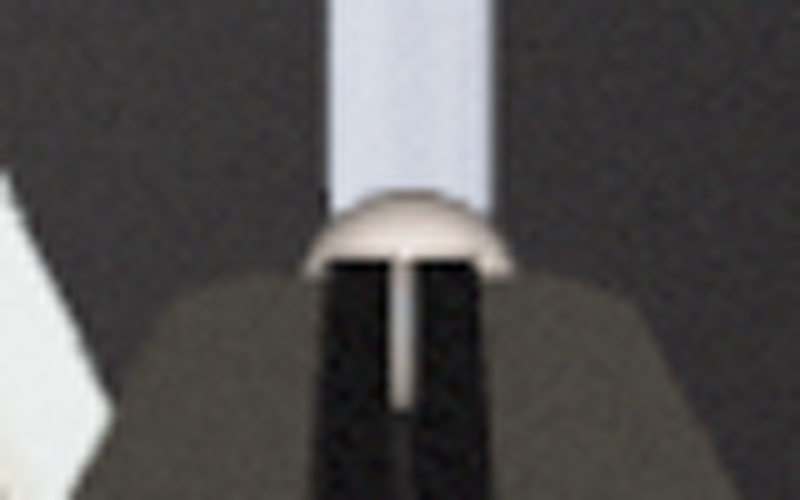

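>>> send_rows(targets=[0,-1.2,0.5,5,0,0,0,0,8,0,0,0,0,2,0,0,0,0,0,0,0,0,0,0,0])

```text
time_s: 16.48
tool_pos: [514.5, -73.2, 75.2]
orientation: [[-0.938, 0.347, 0.0], [0.347, 0.938, 0.0], [-0.0, 0.0, -1.0]]
ft_force: [-0.0, -0.2, -0.3]
opening: 0.5
```

>>> send_rows(targets=[0,0,0,1,0,0,0,0,0,0])

```text
time_s: 16.73
tool_pos: [514.4, -73.2, 74.1]
orientation: [[-0.938, 0.347, 0.0], [0.347, 0.938, -0.0], [-0.0, 0.0, -1.0]]
ft_force: [-0.6, -0.4, 0.5]
opening: 0.6
```

>>> send_rows(targets=[0,0,0,1,0,0,0,0,0,0])

```text
time_s: 16.98
tool_pos: [514.4, -73.2, 73.0]
orientation: [[-0.938, 0.347, -0.0], [0.347, 0.938, 0.0], [0.0, -0.0, -1.0]]
ft_force: [0.3, -0.6, -0.2]
opening: 0.2
```

>>> send_rows(targets=[0,0,0,1,0,0,0,0,0,0])

```text
time_s: 17.23
tool_pos: [514.4, -73.2, 72.0]
orientation: [[-0.938, 0.347, -0.0], [0.347, 0.938, 0.0], [0.0, -0.0, -1.0]]
ft_force: [0.7, 0.4, 0.2]
opening: 0.8
```

>>> send_rows(targets=[0,0,0,0.7,0,0,0,0,0,0])

```text
time_s: 17.48
tool_pos: [514.4, -73.2, 71.3]
orientation: [[-0.938, 0.347, -0.0], [0.347, 0.938, 0.0], [0.0, -0.0, -1.0]]
ft_force: [-0.4, 0.2, 0.5]
opening: 0.5
```

>>> send_rows(targets=[0,0,0,0.7,0,0,0,0,0,0])

```text
time_s: 17.73
tool_pos: [514.5, -73.2, 70.8]
orientation: [[-0.938, 0.347, 0.0], [0.347, 0.938, -0.0], [-0.0, 0.0, -1.0]]
ft_force: [-0.5, -0.2, 2.3]
opening: 0.3
```

>>> send_rows(targets=[0,0,0,0.7,0,0,0,0,0,0])

```text
time_s: 17.98
tool_pos: [514.7, -73.3, 70.2]
orientation: [[-0.938, 0.347, 0.001], [0.347, 0.938, -0.0], [-0.001, 0.0, -1.0]]
ft_force: [-0.1, -1.1, 5.2]
opening: 0.2
```

>>> send_rows(targets=[0,0,0,0.7,0,0,0,0,0,0])

```text
time_s: 18.23
tool_pos: [514.8, -73.3, 69.4]
orientation: [[-0.938, 0.347, 0.001], [0.347, 0.938, -0.0], [-0.001, 0.0, -1.0]]
ft_force: [1.0, -1.2, 5.3]
opening: 0.1
```

>>> send_rows(targets=[0,0,0,1,0,0,0,0,1,0,0,0,0,1,0,0,0,0,0,0])

```text
time_s: 18.73
tool_pos: [515.3, -73.4, 66.7]
orientation: [[-0.938, 0.347, 0.002], [0.347, 0.938, -0.0], [-0.002, 0.0, -1.0]]
ft_force: [1.2, -0.7, 5.9]
opening: 0.4
```

>>> send_rows(targets=[0,0,0,1,0,0,0,0,0,0])

```text
time_s: 18.98
tool_pos: [515.5, -73.5, 65.8]
orientation: [[-0.938, 0.347, 0.002], [0.347, 0.938, -0.0], [-0.002, 0.0, -1.0]]
ft_force: [1.6, -0.8, 6.1]
opening: 0.4
```

>>> send_rows(targets=[0,0,0,0.6,0,0,0,0,0,0])

```text
time_s: 19.23
tool_pos: [515.6, -73.5, 65.2]
orientation: [[-0.938, 0.347, 0.002], [0.347, 0.938, -0.001], [-0.002, 0.0, -1.0]]
ft_force: [2.2, -2.7, 7.3]
opening: 0.5
```

>>> send_rows(targets=[0,-0.3,0,0.6,0,0,0,0,0,0])

```text
time_s: 19.48
tool_pos: [515.7, -73.5, 64.6]
orientation: [[-0.938, 0.347, 0.002], [0.347, 0.938, -0.0], [-0.002, 0.0, -1.0]]
ft_force: [0.7, -1.2, 8.1]
opening: 0.5
```

>>> send_rows(targets=[0,-0.2,0,0.4,0,0,0,0,0,0])

```text
time_s: 19.73
tool_pos: [515.8, -73.6, 64.2]
orientation: [[-0.938, 0.347, 0.002], [0.347, 0.938, -0.0], [-0.002, 0.0, -1.0]]
ft_force: [1.6, -1.4, 7.1]
opening: 0.6
```

Run:
```python
from h import *
p,R=pose(); print(p,yawx(R),arm.sense()['ft_force'],arm.sense()['time_s'])
im=arm.read_camera('wrist')[:,:,::-1]; cv2.imwrite('pics/w8.png',im);cv2.imwrite('pics/w8z.png',cv2.resize(im[90:260,180:460],None,fx=2.85,fy=2.85,interpolation=2))
im=arm.read_camera('side')[:,:,::-1];cv2.imwrite(f'pics/side8z.png',cv2.resize(im[180:280,290:420],None,fx=6,fy=6,interpolation=2))
```

```text
[515.80743501 -73.57724969  64.23570369] 159.67051810300683 [ 1.55694209 -1.36513566  7.07625976] 19.725
```

View pics/w8z.png

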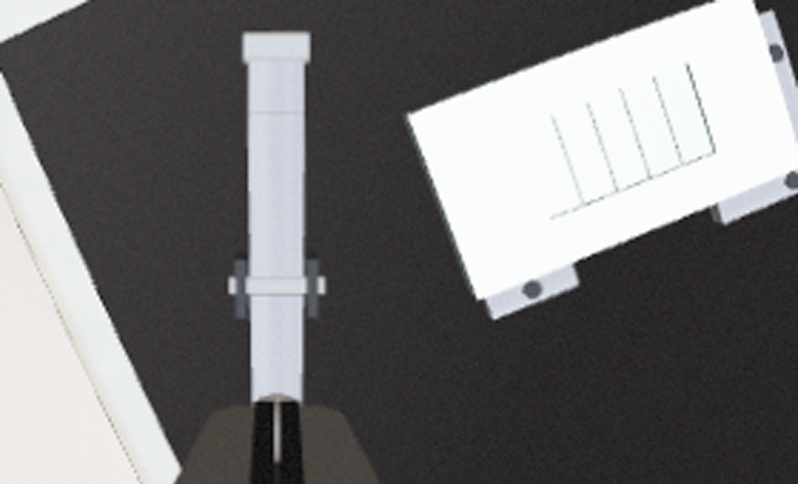

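View pics/side8z.png

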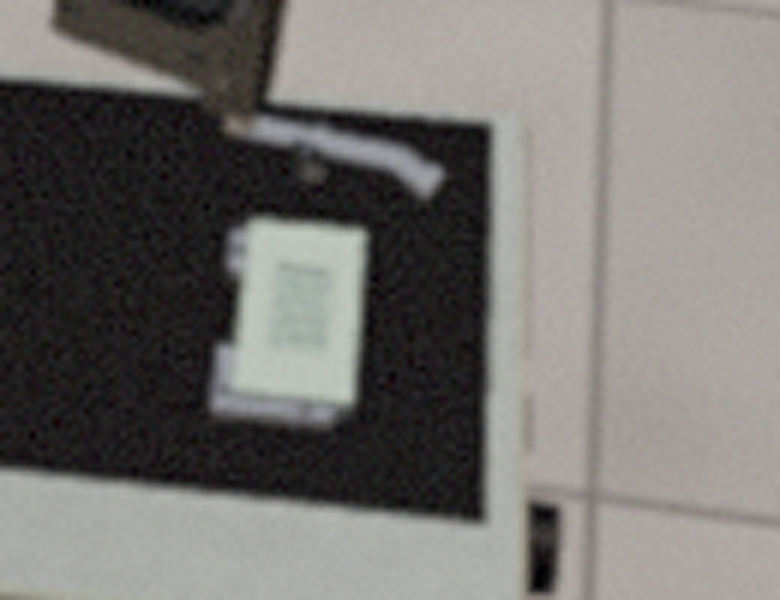

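>>> send_rows(targets=[0,0.04,-1.3,0,0.04,0,0.1,-2.7,0,0.084,0,0.1,-2.7,0,0.084,0,0.1,-2.7,0,0.084,0,0,0,0,0])

```text
time_s: 20.45
tool_pos: [511.2, -81.9, 64.2]
orientation: [[-0.797, 0.604, 0.002], [0.604, 0.797, -0.0], [-0.002, 0.001, -1.0]]
ft_force: [1.5, -1.6, 8.6]
opening: 0.5
```

Run:
```python
from h import *
p,R=pose(); print(p,yawx(R),arm.sense()['ft_force'],arm.sense()['time_s'])
print('pivot est', p+R@np.array([32,0,0]))
im=arm.read_camera('wrist')[:,:,::-1]; cv2.imwrite('pics/w9.png',im);cv2.imwrite('pics/w9z.png',cv2.resize(im[90:260,180:460],None,fx=2.85,fy=2.85,interpolation=2))
```

```text
[511.24410957 -81.85050304  64.21781604] 142.86461039803655 [ 1.53760515 -1.59966967  8.56173375] 20.45
pivot est [485.73338226 -62.5321101   64.16794839]
```

View pics/w9z.png

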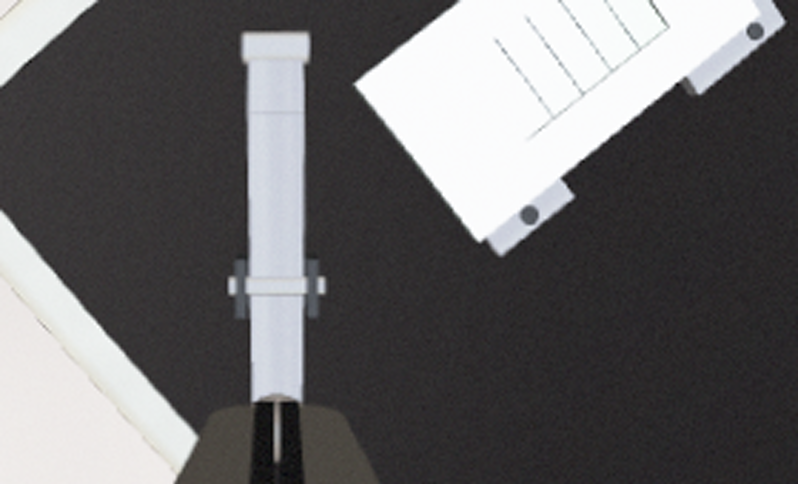

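>>> send_rows(targets=[0,0.1,-2.7,0,0.084,0,0.1,-2.7,0,0.084,0,0.1,-2.7,0,0.084,0,0.1,-2.7,0,0.084,0,0.1,-2.7,0,0.084])

```text
time_s: 21.12
tool_pos: [501.2, -90.6, 64.2]
orientation: [[-0.48, 0.877, 0.002], [0.877, 0.48, -0.0], [-0.001, 0.002, -1.0]]
ft_force: [1.2, 0.5, 8.6]
opening: 0.4
```

>>> send_rows(targets=[0,0.1,-2.7,0,0.084,0,0.1,-2.7,0,0.084,0,0.1,-2.7,0,0.084,0,0.1,-2.7,0,0.084,0,0,0,0,0])

```text
time_s: 21.75
tool_pos: [490.7, -94.3, 64.2]
orientation: [[-0.166, 0.986, 0.001], [0.986, 0.166, -0.0], [-0.001, 0.001, -1.0]]
ft_force: [0.2, -0.8, 8.3]
opening: 0.1
```

Run:
```python
from h import *
p,R=pose(); print(p,yawx(R),arm.sense()['ft_force'],arm.sense()['time_s'])
print('pivot est', p+R@np.array([32,0,0]))
im=arm.read_camera('wrist')[:,:,::-1]; cv2.imwrite('pics/w10.png',im);cv2.imwrite('pics/w10z.png',cv2.resize(im[50:260,160:400],None,fx=2.85,fy=2.85,interpolation=2))
```

```text
[490.72430661 -94.26467528  64.16905182] 99.55480927780447 [ 0.16566467 -0.78691894  8.27434692] 21.75
pivot est [485.41259494 -62.70860727  64.15199745]
```

View pics/w10z.png

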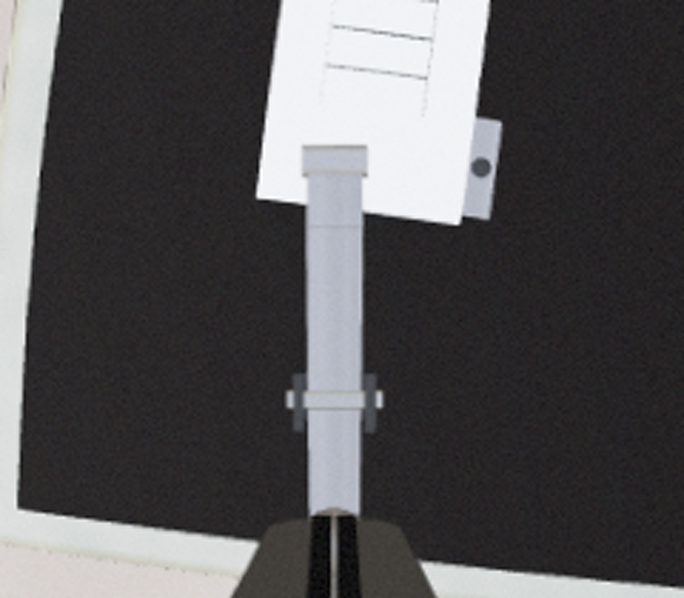

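>>> send_rows(targets=[0,0.1,-2.7,0,0.084,0,0.05,-1.4,0,0.043,0,0,0,0,0,0,0,0,0,0])

```text
time_s: 22.3
tool_pos: [486.7, -94.7, 64.1]
orientation: [[-0.041, 0.999, 0.001], [0.999, 0.041, -0.0], [-0.0, 0.001, -1.0]]
ft_force: [0.6, -1.1, 8.1]
opening: 0.4
```

Run:
```python
from h import *
p,R=pose(); print(p,yawx(R),arm.sense()['ft_force'],arm.sense()['time_s'])
print('pivot est', p+R@np.array([32,0,0])); np.savez('w11.npz',p=p,R=R)
im=arm.read_camera('wrist')[:,:,::-1]; cv2.imwrite('pics/w11.png',im);cv2.imwrite('pics/w11z.png',cv2.resize(im[50:260,160:400],None,fx=2.85,fy=2.85,interpolation=2))
```

```text
[486.72402193 -94.65059688  64.1389285 ] 92.3482204700786 [ 0.63891606 -1.06990768  8.10882421] 22.3
pivot est [485.41289543 -62.67747068  64.12675611]
```

View pics/w11z.png

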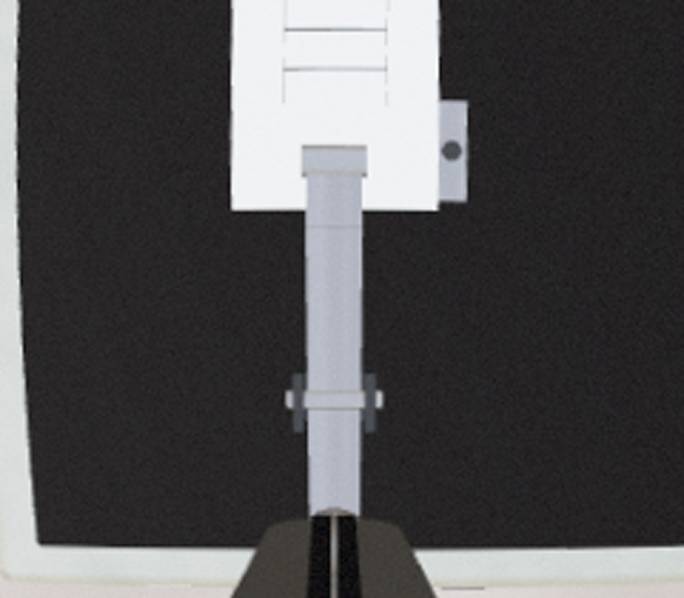

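>>> send_rows(targets=[0,0.05,0,-0.5,0,0,0.05,0,-0.5,0,0,0.05,0,-0.5,0,0,0.05,0,-0.4,0,0,0.05,0,-0.3,0])

```text
time_s: 22.98
tool_pos: [486.7, -94.4, 66.3]
orientation: [[-0.041, 0.999, 0.001], [0.999, 0.041, -0.0], [-0.0, 0.001, -1.0]]
ft_force: [0.8, -0.6, 7.4]
opening: 0.6
```

>>> send_rows(targets=[0,0.05,0,-0.3,0,0,0.05,0,-0.3,0,0,0.05,0,-0.3,0,0,0.05,0,-0.3,0,0,0.05,0,-0.3,0])

```text
time_s: 23.6
tool_pos: [486.6, -94.1, 67.7]
orientation: [[-0.041, 0.999, 0.001], [0.999, 0.041, -0.0], [-0.0, 0.001, -1.0]]
ft_force: [-0.4, -0.4, 5.8]
opening: 0.7
```

>>> send_rows(targets=[0,0.05,0,-0.3,0,0,0.05,0,-0.3,0,0,0.05,0,-0.3,0,0,0,0,-0.3,0,0,0,0,-0.3,0])

```text
time_s: 24.22
tool_pos: [486.3, -93.8, 68.9]
orientation: [[-0.041, 0.999, 0.0], [0.999, 0.041, -0.0], [-0.0, 0.0, -1.0]]
ft_force: [1.4, 0.5, 2.7]
opening: 0.5
```

>>> send_rows(targets=[0,0,0,-0.3,0,0,0,0,-0.3,0,0,0,0,-0.3,0,0,0,0,-0.3,0,0,0,0,-0.3,0])

```text
time_s: 24.85
tool_pos: [485.8, -93.7, 70.3]
orientation: [[-0.041, 0.999, -0.0], [0.999, 0.041, 0.0], [0.0, -0.0, -1.0]]
ft_force: [0.3, -0.2, 0.1]
opening: 0.5
```

>>> send_rows(targets=[0,0,0,-3,0,0,0,0,-10,0,0,-5,0,-25,0,0,-15,0,-25,0,0,-10,0,-10,0])

```text
time_s: 25.48
tool_pos: [488.2, -124.5, 145.3]
orientation: [[-0.041, 0.999, 0.003], [0.999, 0.041, -0.001], [-0.001, 0.003, -1.0]]
ft_force: [-0.4, -0.0, -0.6]
opening: 0.6
```

>>> send_rows(targets=[0,0,0,0,0,0,0,0,0,0])

```text
time_s: 25.72
tool_pos: [486.6, -123.5, 142.6]
orientation: [[-0.041, 0.999, -0.001], [0.999, 0.041, 0.0], [0.001, -0.001, -1.0]]
ft_force: [0.2, 0.5, -0.2]
opening: 0.2
```

Run:
```python
from h import *
p,R=pose(); print(p,yawx(R),arm.sense()['ft_force'],arm.sense()['time_s']); np.savez('w12.npz',p=p,R=R)
im=arm.read_camera('wrist')[:,:,::-1]; cv2.imwrite('pics/w12.png',im);cv2.imwrite('pics/w12z.png',cv2.resize(im[40:240,190:390],None,fx=3,fy=3,interpolation=2))
im=arm.read_camera('side')[:,:,::-1];cv2.imwrite(f'pics/side12z.png',cv2.resize(im[180:280,290:420],None,fx=6,fy=6,interpolation=2))
cv2.imwrite('pics/side12.png',im)
im=arm.read_camera('scene')[:,:,::-1];cv2.imwrite(f'pics/scene12.png',im)
```

```text
[ 486.63880104 -123.47639934  142.62266516] 92.32966675212946 [ 0.21376094  0.46552571 -0.24943195] 25.725
```

View pics/w12z.png

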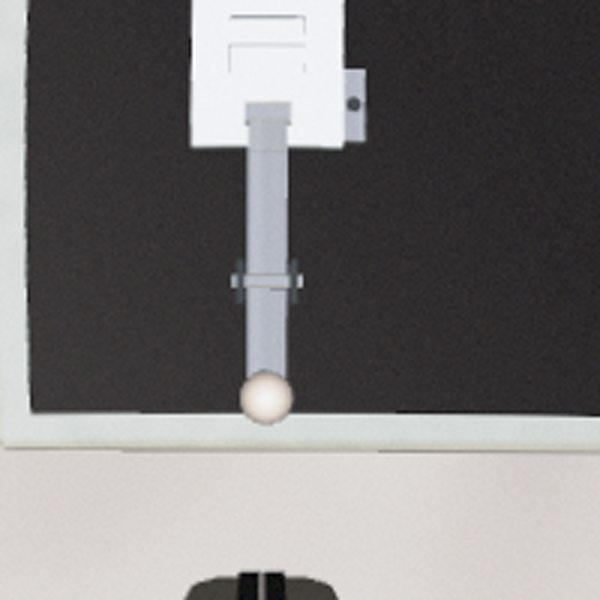

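View pics/side12z.png

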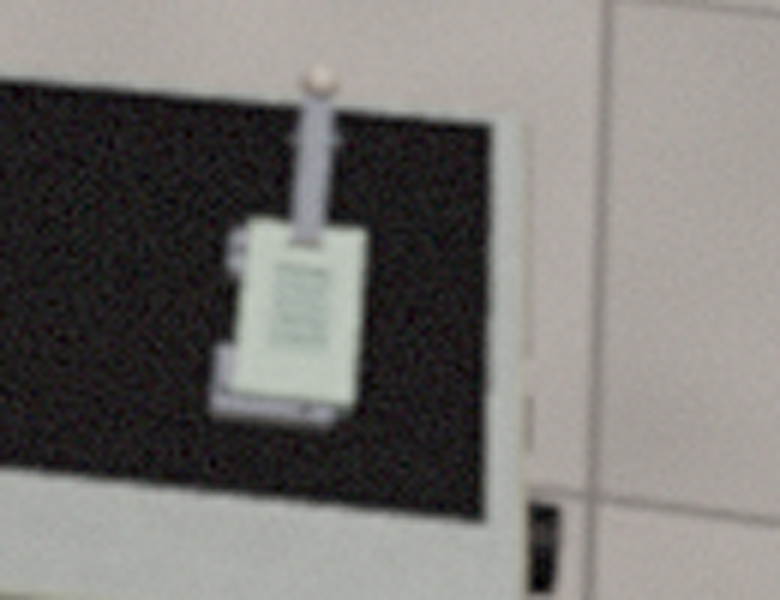

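View pics/scene12.png

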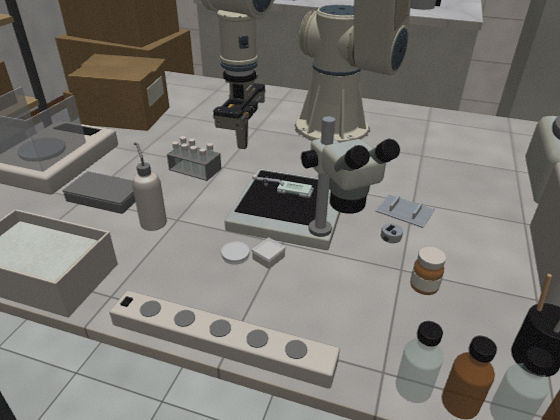

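Run:
```python
from h import *
w=np.load('w12.npz');T=(w['p'],w['R'])
F=lambda x,y,z:onz('wrist',((x+.5)/3-.5+190,(y+.5)/3-.5+40),z,T)[:2]
a=F(268,112,58);b=F(267,398,66);d=a-b;print(a,b,np.degrees(np.arctan2(d[1],d[0])))
e=F(190,147,53);f=F(345,149,53);print('right end',e,f,np.degrees(np.arctan2(*(f-e)[::-1])),(e+f)/2)
im=cv2.imread('pics/w12.png');cv2.imwrite('pics/w12y.png',cv2.resize(im[0:110,220:340],None,fx=5,fy=5,interpolation=2))
```

```text
[483.77503676 -18.03536713] [486.5752578  -92.19925332] 92.1623013455699
right end [463.63857774 -27.44877513] [504.45442587 -26.24431477] 1.6902864127541144 [484.0465018  -26.84654495]
```

View pics/w12y.png

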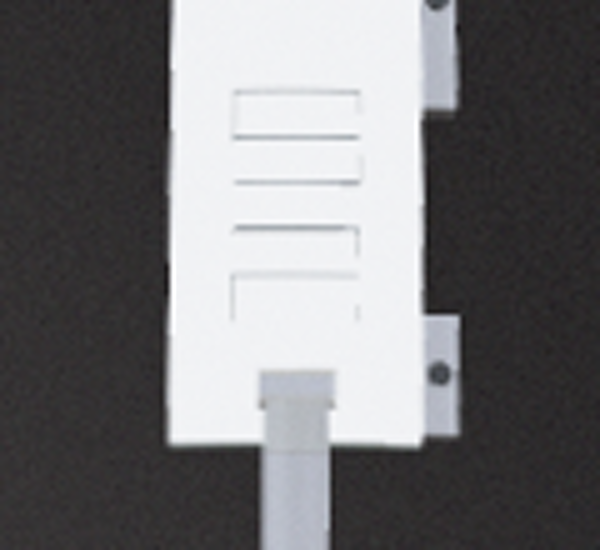

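>>> send_rows(targets=[0,35,0,-10,0,0,40,0,0,0,0,0,0,0,0,0,0,0,0,0])

```text
time_s: 26.38
tool_pos: [484.1, -48.9, 153.1]
orientation: [[-0.042, 0.999, -0.001], [0.999, 0.042, -0.0], [-0.0, -0.001, -1.0]]
ft_force: [-0.0, 0.0, -0.7]
opening: 0.2
```

Run:
```python
from h import *
p,R=pose(); T=(p,R); im=arm.read_camera('wrist')[:,:,::-1]; cv2.imwrite('pics/w13.png',im)
c=proj('wrist',(500.6,54,50),T).astype(int); print(c,p)
x,y=c; cv2.imwrite('pics/w13z.png',cv2.resize(im[max(0,y-30):y+70,x-70:x+30],None,fx=6,fy=6,interpolation=2))
```

```text
[302  84] [484.10058325 -48.91057916 153.06754952]
```

View pics/w13z.png

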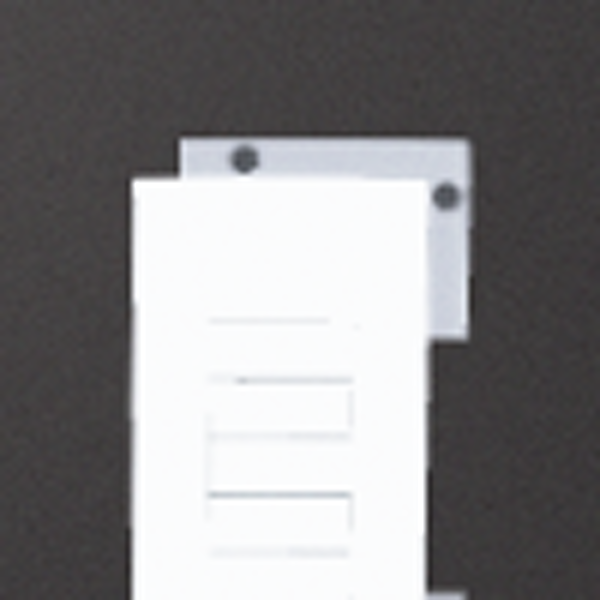

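The cell's left end meets the left fence and its back edge lies along the rear fence, with no dark gap at either. The clip's arm is straight along the cell's middle. Handing in.

Run:
```python
from bench import arm
print(arm.job_done(), arm.sense()['time_s'])
```

```text
the job is handed in; nothing more can be done
the job is handed in; nothing more can be done
```

The counting cell is home in the fence, well side up, with the clip's toe resting on its right-hand end. I handed the job in at about 26 s of the 61 s allowed.

- **Cell:** I took it off the rest by its long edges and set it on the stage a few mm short of home. From there I slid it to the rear fence and then to the left fence, pushing with at most about 6 N. There was a brief downward load of 5–6 N on it during the first part of the slide, which I then took off.
- **Clip:** I felt the knob's top at about 70.8 mm above the bench and pressed it down about 6.5 mm, at about 8 N (readings 7–8.6 N). I kept it pressed through the whole swing, turning the tool with the clip about its post, then let it up slowly until the force was gone.
- **Last checks:** Wrist pictures show no gap at either fence. The arm lies at 92.2°, against about 92.3° for the stage's left direction, and along the middle of the cell. The gripper hung clear at 153 mm with no contact force.
- **Disagreement:** The cell's right end measured 1.7° in one wrist picture, against the stage's 2.3°. That is within pixel error, and both rear fence pieces looked in contact.

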